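# Seat the baking tray in its cooling stand and take out the dark roll with the tongs

### The arm

A 7-joint arm with a two-finger parallel gripper is mounted at the origin on a cart in front of the work surface, level with it; the furniture and walls round the work are solid. World frame = base frame: x ahead of the robot, y to its left, z up, the work surface at z = 0. Lengths are in m, angles in rad, forces in N, time in s.
With the tool pointing down it reaches from about 0.425 to 0.875 m from the base axis. Payload 4.7 kg.
Tool frame: the origin (TCP) lies midway between the tips of the shut fingers; the grasp point (between the pads) lies 19 mm behind it; z points along the fingers, y is the line along which they close (so a half turn about z gives the same grasp; the last joint's range is limited). The gripper opens to 87 mm and grips with 3 to 60 N. Pads are 19 mm wide; open, the fingers measure 117 mm over their backs; the gripper's body (75 mm by 190 mm) begins 51 mm behind the grasp point.
Start: joints at [1.253, 0.321, -0.07, 1.45, 0.023, 1.371, -0.057], TCP at [0.212, -0.615, 0.19] pointing down, gripper open.
Joint ranges: [-2.86, 2.86], [-0.3, 2.09], [-1.38, 1.24], [0.06, 2.45], [-1.56, 4.7], [0.09, 2.05], [-2.69, 2.69]. Speed limits (rad/s): [2.57, 2.57, 3.14, 3.14, 3.14, 3.14, 3.14].

### API

Orientations are given as a rotation vector (axis times angle).
In Python, from bench import ctrl gives the robot as it stands. The module is installed in compiled form; this text tells all that it offers.
- The arm moves only by the shell command python3 -m handwheel 'ROWS' [FORCE]. ROWS is JSON, a list of rows, each a list of 7 numbers: the finger opening in m, from 0 to 0.087, then the shift along the tool's x, y, z in m, then the turn, a rotation vector about the tool's x, y, z in degrees. A call has 1 to 12 rows; each row shifts and turns the commanded pose from where the row before left it, along the tool's axes as they then stand; what a row does not reach is not made up. A row lasts 1/8 s, in which the tool goes at most 62.5 mm and 10.7 degrees, less where a joint would pass 70% of its speed; a pose out of reach is approached as far as the arm can. A call is refused whole if a number of a shift passes 0.0625 or a number of a turn 10.7, either way. A call with a gripper value outside its range is refused whole. The fingers move at their own pace and stop on an object; FORCE is the grip in N (left out, the last holds). Time passes only in rows, so rows that do not move let the fingers close. It gives the time, the measured TCP pose, the force, the opening and the grip force at its end, in the units of the state.
- ctrl.get_state(): the state, without advancing time (a new reading comes with each control period).
- ctrl.get_image(name): name is "side" or "top" or "wrist"; returns (picture, depth): 400x640x3 uint8, blue, green, red; 400x640 float32, m along the optical axis (not along the pixel's ray), 0 where there is no reading.
- ctrl.camera_info(name): a dict with "intrinsics" (3x3 intrinsics, pixels), "D" ([k1, k2, p1, p2, k3] as OpenCV has them; the pictures are not rectified), "R" (3x3) and "t" (3): a world point X has camera coordinates R X + t. Camera axes: x right, y down, z forward; pixel columns grow to the right and rows downward; lengths in m; the calibration is good to about 2 mm. A picture is of the moment at which its call begins: read the wrist's pose just before it. camera_info takes no time and is no camera call; for the wrist camera it gives the pose at the moment of the call.
- ctrl.close_job(): hands the job in; it is judged then, once.
The state is a dict: "time": time; "joint_positions": joint angles; "qd": joint speeds; "joint_torque": joint torques, N m; "position": TCP position; "tool_rot": TCP orientation; "ft_force": force on the tool from outside, world axes, zero at the start; "torque": the same for the moment, N m; "grip_width": opening from 0.0 (shut) to 1.0 (fully open); "grip_force": force on a finger pad.
Only numpy, scipy, OpenCV 4.12 (cv2) and the standard library are available. Lean on these libraries where they do the work, as an engineer would, in place of code of your own. Each camera call takes 0.05 s, during which the arm holds its last target. There are 200 camera calls.

### The job

Push the baking tray fully home into the cooling stand with its four rolls still on it, so that it cannot shift while you serve from it. Then grip the kitchen tongs by their black handles, close them on the dark brown roll and lift it out of the tray, not touching any roll with the gripper. Finish holding the dark roll in the tongs, still and at least 8 cm above the tray, with the tray still home, the three pale rolls still lying on it and the salt shaker and the cream pot left where they were.

Things in the scene. Friction and masses are not known exactly. Their poses are not given: they have to be found in the camera images.
- stand: low steel cooling stand fixed to the counter, 216 (x) x 300 (y) x 49 (z) mm; origin: middle of its underside; mouth at its own -x (roughly towards the robot), +x is the way in. Side walls 260 mm apart inside; a rear stop closes the back, its face at x = +106 mm. Cross wires under the tray, 12 mm high; nothing but the side runners stands in front of x = -34 mm
- stand_mouth (a point): middle of the stand's open front, at x = -106 mm, 40 mm above the counter. Each side runner is a slot along the stand's x for the tray's rim: ledge top 34 mm above the counter, lip underside 45 mm, lip top 49 mm
- tray: aluminium baking tray, 213 (x) x 254 (y) x 14 mm, 0.4 kg; origin: middle of its underside; axes as the stand's. Floor 3 mm thick; the rim all round, 8 to 14 mm up, rides in the stand's slots, 3 mm play each side: underside 24 mm, rim top 38 mm above the counter. Starts pulled out 50 to 90 mm; home when it meets the rear stop (origins of tray and stand level in x, within 1 mm). Slides at 2 to 6 N
- tray_front (a point): middle of the front (robot-side) outer edge of the tray's rim, 11 mm above the tray's underside (35 mm above the counter): the place to push, along the stand's +x
- dark_roll: dark brown round bread roll, the one to take: 56 mm across at its widest (20 mm above its underside), 42 mm high, domed, a cross cut on top, flat underside, about 50 g, rigid; origin: middle of its underside, z up. Lies in the tray's front row, left or right: about 45 mm in front of the tray's middle and 55 mm aside; a pale roll has the other front place
- pale_roll_a: golden pale roll, same size, in the other place of the front row; origin as for the dark roll; stays on the tray
- pale_roll_b: golden pale roll, same size, back row of the tray, left; stays on the tray
- pale_roll_c: golden pale roll, same size, back row of the tray, right; stays on the tray
- tongs: sprung steel kitchen tongs lying on their side, so the two arms open and close level; 260 mm long, 24 mm high, 0.15 kg; origin at the pivot, on the underside; +x from the pivot to the red heads, z up. Both arms swing alike. Black grip sleeves 43 to 123 mm from the pivot. A spring holds them open (squeezing at the sleeves takes 3 N at first, 7 N when closed on a roll); they open if the grip eases
- tongs_grip (a point): point midway between the black sleeves, 90 mm from the pivot, at mid-height of the arms (12 mm above the counter at the start): where to grip, fingers closing across the tongs (their y). Over the outsides of the sleeves 64 mm when open, 46 mm when closed on a roll (sleeves then parallel). A grip of 25 N presses the roll with about 8 N; 15 to 30 N holds well
- tongs_mouth (a point): point midway between the two red heads, 205 mm from the pivot, at mid-height: where the middle of the roll belongs. Mouth about 95 mm wide inside when open; about 110 mm over the outsides of the heads; the heads are 24 mm high and reach 22 mm further than this point
- head_left: red silicone head on the arm at the tongs' +y side, a shallow cup facing the other; the origin is at the tongs' pivot, turning with the arm
- head_right: red silicone head on the arm at the tongs' -y side; the origin is at the tongs' pivot, turning with the arm
- tongs_left (a joint): how far each arm of the tongs is squeezed: 0 open, about 0.10 rad when closed on a roll, 0.17 at most
- salt_shaker: white salt shaker with a grey top, 44 mm across, 90 mm high, stands between the stand and the back wall on the right; leave alone
- cream_pot: round red and white cream pot, 58 mm across, 50 mm high; leave alone
Not all that is in view belongs to the job. What is shaped like the pale_roll_a but green is not meant.

How it is judged:
By the outcome, as a careful person would: the job done as asked, in the order asked, and still so for the second after the job is handed in, while the arm keeps its last pose, push and grip.
It also fails if it takes over 59 s, if anything falls off the work surface, if the arm or the gripper's body presses on something with over 40 N, if the wrist force passes 120 N, or if a joint passes its speed limit or range.

## Working session

There is one attempt and no reset: what is moved stays moved. The work goes in short steps, Python scripts to look and compute and a shell command to move; the robot and the scene stay as the last step left them, time stands still between calls to the robot, and variables do not carry over. Pictures are saved under pics/ and viewed, at most 13 in all, crops included, and the job is handed in when it is done.

```bash
mkdir -p pics
cat > h.py <<'E'
import numpy as np, cv2
from bench import ctrl
from scipy.spatial.transform import Rotation as Rn
def cam(n): 
    c=ctrl.camera_info(n); return [np.array(c[k],float) for k in("intrinsics","D","R","t")]
def ray(n,uv,z):
    K,D,R,t=cam(n); p=cv2.undistortPoints(np.array(uv,float).reshape(-1,1,2),K,D).reshape(-1,2)
    d=np.c_[p,np.ones(len(p))]@R; o=-R.T@t
    return o+d*((z-o[2])/d[:,2])[:,None]
def proj(n,X):
    K,D,R,t=cam(n); return cv2.projectPoints(np.array(X,float).reshape(-1,3),R,t,K,D)[0].reshape(-1,2)
E
python3 - <<'E'
from h import *
for n in("top","side"):
    im,d=ctrl.get_image(n); cv2.imwrite(f"pics/{n}0.png",im); np.save(f"{n}0.npy",d)
    K,D,R,t=cam(n); print(n,-R.T@t,K[0,0])
s=ctrl.get_state(); print(s)
E
```

```text
top [ 0.50634571 -0.02265726  0.91303187] 386.5244562350881
side [ 0.28233913 -0.6895748   0.52571229] 385.69023724722587
{'time': 0.1, 'joint_positions': array([ 1.25312551,  0.32177847, -0.0700622 ,  1.4515166 ,  0.0225956 ,
        1.37079161, -0.0568963 ]), 'qd': array([-0.00092907, -0.00079776,  0.00069054, -0.00244429,  0.00084216,
        0.00149928, -0.00058013]), 'joint_torque': array([-4.35092206e-04, -4.92570484e+01, -4.05900478e-01, -3.13396990e+01,
       -6.41144486e-02,  3.95803247e-02,  8.84854080e-05]), 'position': array([ 0.21148307, -0.61407064,  0.1887698 ]), 'tool_rot': array([-3.09682089e+00, -5.18495541e-01,  5.86593950e-04]), 'ft_force': array([ 0.13083614,  0.13718663, -0.122038  ]), 'torque': array([-0.00664026,  0.02132275,  0.02227877]), 'grip_force': 0.0, 'grip_width': 0.9980377039722234}
```

View pics/top0.png

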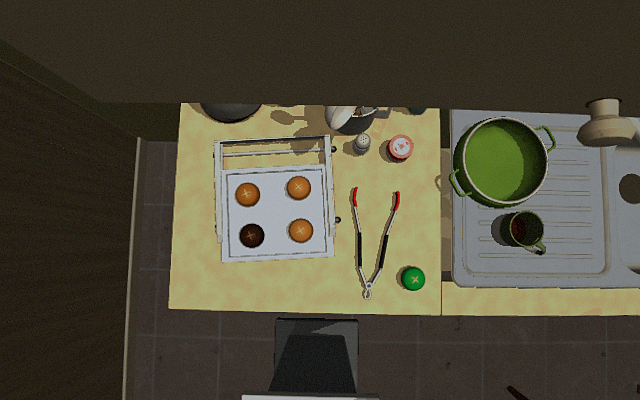

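View pics/side0.png

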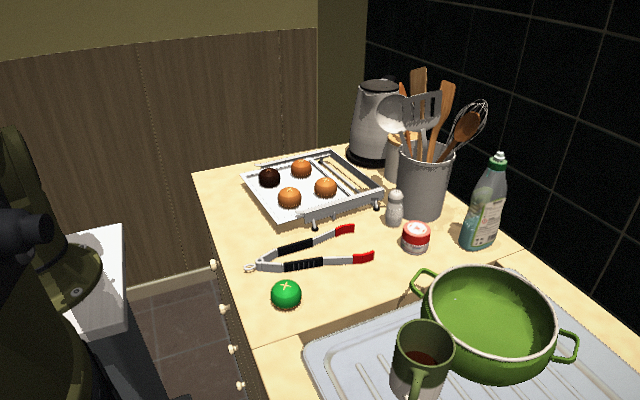

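The top view shows the stand and tray at about (275,200) px, the dark roll front left at (252,236), the tongs' pivot at (366,292) and heads at (355,195) and (397,197). The green decoy is at (413,279). I'll zoom in next to get the edges.

Run:
```python
from h import *
im=cv2.imread("pics/top0.png"); c=im[125:305,205:425]
cv2.imwrite("pics/top0c.png",cv2.resize(c,None,fx=3.3,fy=3.3,interpolation=cv2.INTER_CUBIC))
hsv=cv2.cvtColor(im,cv2.COLOR_BGR2HSV)
def blobs(m,nm,z,amin=12):
    n,l,s,ce=cv2.connectedComponentsWithStats(m.astype(np.uint8))
    for i in range(1,n):
        if s[i,4]>=amin and 180<ce[i,0]<435 and 105<ce[i,1]<310: print(nm,s[i],ce[i].round(1),ray("top",[ce[i]],z)[0].round(4))
H,S,V=cv2.split(hsv)
blobs(((H<6)|(H>174))&(S>150)&(V>90),"red",.012)
blobs((V<45),"black",.012)
blobs((H>5)&(H<20)&(S>140)&(V>60)&(V<230),"roll",.044,60)
```

```text
red [353 187   5  20  45] [354.8 196.2] [ 0.6145 -0.0951  0.012 ]
red [395 191   5  20  43] [397.3 200.5] [ 0.6067 -0.1954  0.012 ]
black [200 101  79  22 360] [224.8 113.6] [0.8081 0.2213 0.012 ]
black [282 104   9   3  13] [285.5 105.2] [0.8318 0.0752 0.012 ]
black [361 104  27   5  31] [373.5 106. ] [ 0.8353 -0.1373  0.012 ]
black [406 107  19   7  65] [415.  110.3] [ 0.8276 -0.2384  0.012 ]
black [337 115  31  20 280] [351.7 125.3] [ 0.7856 -0.0852  0.012 ]
black [220 136 104   8 217] [270.3 139.8] [0.7455 0.1085 0.012 ]
black [331 146   5   6  14] [333.6 149.1] [ 0.7263 -0.0429  0.012 ]
black [395 192   2  11  12] [395.9 196.7] [ 0.6157 -0.192   0.012 ]
black [335 217   6   6  13] [338.2 218.9] [ 0.5602 -0.057   0.012 ]
black [240 224  24  24 391] [251.6 235.2] [0.5176 0.1436 0.012 ]
black [358 230   4  36 110] [359.1 249.4] [ 0.4905 -0.107   0.012 ]
black [372 231  16  51 147] [382.2 252.7] [ 0.4841 -0.1609  0.012 ]
black [401 273   3  12  16] [401.7 278. ] [ 0.4267 -0.2067  0.012 ]
roll [287 176  24  24 426] [298.6 187.4] [0.6278 0.0354 0.044 ]
roll [236 183  24  24 415] [247.3 194.2] [0.6097 0.1513 0.044 ]
roll [289 219  24  23 424] [300.6 230.1] [0.5313 0.0281 0.044 ]
```

View pics/top0c.png

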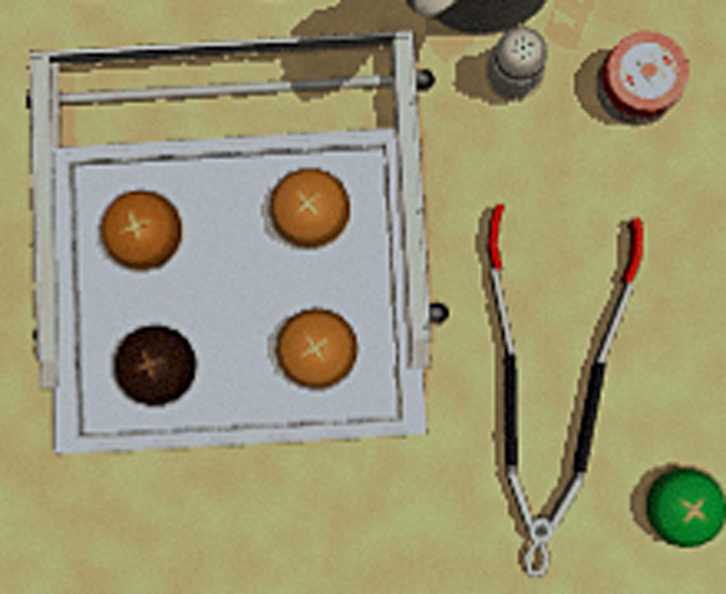

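The crop shows the tray front edge from (57,452) to (427,432), the stand's front lip ends at (41,387) and (428,367), and the tongs' pivot ring at (541,529). The crosses on the rolls are clear too.

Run:
```python
from h import *
f=lambda *a:[((x+.5)/3.3-.5+205,(y+.5)/3.3-.5+125) for x,y in a]
p=lambda n,z,*a:print(n,ray("top",f(*a),z).round(4).tolist())
p("traycorn FL FR",.036,(57,452),(427,432))
p("lip FL FR BR BL outer",.049,(41,387),(428,367),(411,33),(31,55))
p("inner lip FL FR",.049,(55,387),(410,368))
p("tray back L R",.038,(58,150),(393,131))
a=ray("top",f((57,452),(31,55),(38,387)),.036)
p("pivot",.018,(541,529))
p("rolls D A B C tops",.066,(150,364),(317,348),(137,227),(308,204))
p("heads near ends L",.012,(495,268),(630,280)); p("heads tips",.012,(499,206),(637,219))
p("sleeves L f/n R f/n",.012,(511,355),(512,467),(599,363),(580,472))
R=Rn.from_rotvec(ctrl.get_state()['tool_rot']).as_matrix(); print(R.round(3))
```

```text
traycorn FL FR [[0.4562, 0.2041, 0.036], [0.476, -0.0484, 0.036]]
lip FL FR BR BL outer [[0.5003, 0.2136, 0.049], [0.52, -0.0478, 0.049], [0.7508, -0.0314, 0.049], [0.7295, 0.2325, 0.049]]
inner lip FL FR [[0.5005, 0.2041, 0.049], [0.5191, -0.0357, 0.049]]
tray back L R [[0.6649, 0.2129, 0.038], [0.6835, -0.0204, 0.038]]
pivot [[0.4101, -0.1294, 0.018]]
rolls D A B C tops [[0.5174, 0.137, 0.066], [0.5306, 0.0265, 0.066], [0.6086, 0.1495, 0.066], [0.6268, 0.0353, 0.066]]
heads near ends L [[0.5917, -0.0951, 0.012], [0.5854, -0.1913, 0.012]]
heads tips [[0.6362, -0.0972, 0.012], [0.6292, -0.1962, 0.012]]
sleeves L f/n R f/n [[0.5303, -0.1073, 0.012], [0.452, -0.1092, 0.012], [0.526, -0.1697, 0.012], [0.4495, -0.157, 0.012]]
[[ 0.945  0.326 -0.001]
 [ 0.326 -0.945  0.002]
 [-0.    -0.002 -1.   ]]
```

```bash
python3 -m handwheel '[[0,0,0,0,0,0,7.3],[0,0,0,0,0,0,7.3],[0,0.04,-0.041,0,0,0,0],[0,0.04,-0.041,0,0,0,0],[0,0.04,-0.041,0,0,0,0],[0,0.04,-0.041,0,0,0,0],[0,0.04,-0.041,0,0,0,0],[0,0.04,-0.041,0,0,0,0]]' 25; python3 -m handwheel '[[0,0.001,-0.0425,0,0,0,0],[0,0.001,-0.0425,0,0,0,0],[0,0.001,-0.0425,0,0,0,0],[0,0.001,-0.0425,0,0,0,0],[0,0.001,-0.0425,0,0,0,0],[0,0.001,-0.0425,0,0,0,0],[0,0.001,-0.0425,0,0,0,0],[0,0.001,-0.0425,0,0,0,0],[0,0,0,0,0,0,0]]'
cat >> h.py <<'E'
def st():
    s=ctrl.get_state(); R=Rn.from_rotvec(s['tool_rot']).as_matrix(); return s,np.array(s['position']),R
def go(target,yaw_deg):
    s,p,R=st(); y=np.degrees(np.arctan2(R[1,0],R[0,0])); print("t",s['time'],"p",p.round(4),"yaw",y.round(2),"z",R[:,2].round(3),"F",s['ft_force'].round(1),"gw",s['grip_width']*.087,s['grip_force'])
    print("turn z",round(y-yaw_deg,2),"shift now-axes",(R.T@(np.array(target)-p)).round(4))
E
python3 -c "
from h import *
go([.431,.0753,.19],4.4)"
```

```text
time: 1.1
position: [0.4328, -0.3492, 0.1895]
tool_rot: [-3.139, -0.121, 0.001]
ft_force: [0.1, 0.5, 0.0]
grip_width: 0.171
grip_force: 0.0
time: 2.22
position: [0.4136, -0.0081, 0.1897]
tool_rot: [3.138, 0.13, 0.0]
ft_force: [0.6, -0.3, 0.6]
grip_width: 0.009
grip_force: 0.0
t 2.225 p [ 0.4136 -0.0081  0.1897] yaw 4.76 z [ 0.    -0.001 -1.   ] F [ 0.6 -0.3  0.6] gw 0.0007431868122066705 0.0
turn z 0.36 shift now-axes [ 0.0243 -0.0817 -0.0003]
```

```bash
python3 -m handwheel '[[0,0.012,-0.041,0,0,0,0.3],[0,0.012,-0.041,0,0,0,0],[0,0,0,0.04,0,0,0],[0,0,0,0.04,0,0,0],[0,0,0,0.04,0,0,0],[0,0,0,0.04,0,0,0],[0,0,0,0,0,0,0],[0,0,0,0,0,0,0]]'
python3 - <<'E'
from h import *
go([.431,.0753,.027],4.4)
im,d=ctrl.get_image("wrist"); cv2.imwrite("pics/w1.png",im)
im,d=ctrl.get_image("side"); cv2.imwrite("pics/s1.png",im)
E
```

```text
time: 3.22
position: [0.4328, 0.072, 0.0308]
tool_rot: [-3.14, -0.112, -0.002]
ft_force: [0.4, -0.7, -0.0]
grip_width: 0.009
grip_force: 0.0
t 3.225 p [0.4328 0.072  0.0308] yaw 4.08 z [ 0.001  0.    -1.   ] F [ 0.4 -0.7 -0. ] gw 0.0007953575965862625 0.0
turn z -0.32 shift now-axes [-0.0015 -0.0034  0.0038]
```

View pics/w1.png

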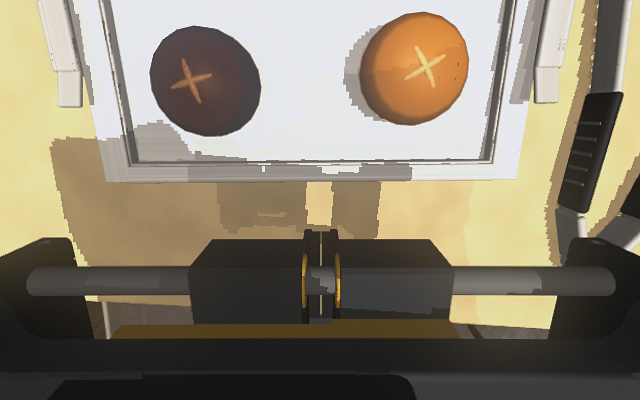

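The wrist view shows the shut fingers at (321,235), centred in front of the tray's front rim, which runs along row 170. Both front rolls are lying on the tray. Next is the push.

```bash
python3 -m handwheel '[[0,0,-0.003,0.003,0,0,-0.3],[0,0.01,0,0,0,0,0],[0,0.01,0,0,0,0,0],[0,0.01,0,0,0,0,0],[0,0.008,0,0,0,0,0],[0,0.008,0,0,0,0,0],[0,0.008,0,0,0,0,0],[0,0,0,0,0,0,0]]'
python3 -m handwheel '[[0,0.006,0,0,0,0,0],[0,0.006,0,0,0,0,0],[0,0.006,0,0,0,0,0]]'
python3 - <<'E'
from h import *
go([.431,.0753,.027],4.4)
E
```

```text
time: 4.32
position: [0.4859, 0.0797, 0.0267]
tool_rot: [-3.139, -0.121, -0.0]
ft_force: [0.0, -0.5, 0.1]
grip_width: 0.006
grip_force: 0.0
time: 4.7
position: [0.5038, 0.0808, 0.0268]
tool_rot: [3.139, 0.121, 0.0]
ft_force: [0.3, -0.1, 0.7]
grip_width: 0.009
grip_force: 0.0
t 4.7 p [0.5038 0.0808 0.0268] yaw 4.41 z [ 0. -0. -1.] F [ 0.3 -0.1  0.7] gw 0.0007521872511984074 0.0
turn z 0.01 shift now-axes [-0.073  -0.0001 -0.0002]
```

Run:
```python
from h import *
im,d=ctrl.get_image("wrist"); s,ds=ctrl.get_image("side"); 
cv2.imwrite("pics/w2.png",np.hstack([cv2.resize(im,(400,250)),cv2.resize(s[130:290,180:436],(400,250))]))
```

```text
(no output)
```

View pics/w2.png

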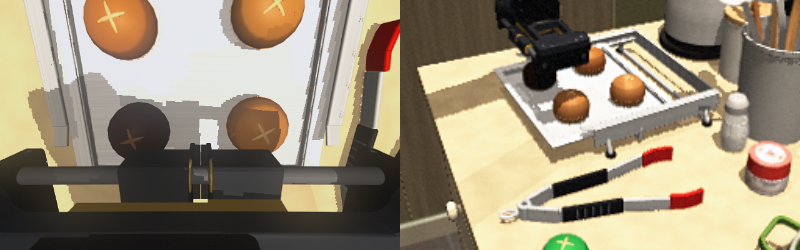

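The wrist view shows the fingers at about (200,160) between the front rolls, and the side view shows the gripper over the tray. So the tray may not have moved. I'll check the geometry with depth.

Run:
```python
from h import *
def pts(n,uv,d):
    K,D,R,t=cam(n); uv=np.array(uv); p=cv2.undistortPoints(uv.astype(float).reshape(-1,1,2),K,D).reshape(-1,2)
    z=d[uv[:,1],uv[:,0]]; return (np.c_[p,np.ones(len(p))]*z[:,None]-t)@R
d0=np.load("top0.npy")
print("before: floor,rimfront,counter,lip",pts("top",[(275,215),(275,259),(200,270),(218,190)],d0).round(3))
a,d=ctrl.get_image("top"); cv2.imwrite("pics/t2.png",a)
print("now",pts("top",[(275,215),(275,259),(200,270),(218,190)],d).round(3))
im,dw=ctrl.get_image("wrist")
print("tip",pts("wrist",[(310,250),(332,250),(332,235),(315,270)],dw).round(3))
H,S,V=cv2.split(cv2.cvtColor(a,cv2.COLOR_BGR2HSV))
n,l,s,ce=cv2.connectedComponentsWithStats(((H>5)&(H<20)&(S>140)&(V>60)&(V<230)).astype(np.uint8))
for i in range(1,n):
    if s[i,4]>100 and ce[i,0]<330 and ce[i,1]>120: print(s[i],ce[i])
```

```text
before: floor,rimfront,counter,lip [[ 0.565  0.089  0.025]
 [ 0.465  0.084  0.04 ]
 [ 0.433  0.265 -0.001]
 [ 0.617  0.217  0.05 ]]
now [[0.565 0.088 0.03 ]
 [0.486 0.029 0.489]
 [0.472 0.111 0.487]
 [0.617 0.217 0.052]]
tip [[0.512 0.085 0.084]
 [0.514 0.075 0.086]
 [0.515 0.074 0.069]
 [0.536 0.083 0.145]]
[287 176  24  24 427] [298.58079625 187.48009368]
[236 183  24  23 379] [246.88654354 193.32453826]
[289 231  15  10 118] [296.83898305 235.05932203]
```

View pics/t2.png

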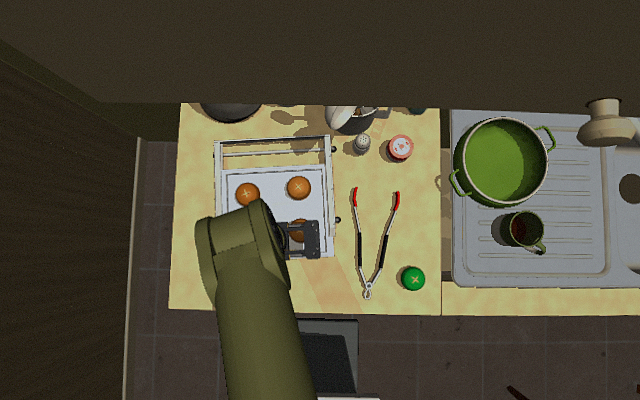

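The top view shows the back rolls still at (247,193) and (299,187), so the tray hasn't moved and the gripper is over it. I need to find the real fingertip height.

Run:
```python
from h import *
def pts(n,uv,d):
    K,D,R,t=cam(n); uv=np.array(uv); p=cv2.undistortPoints(uv.astype(float).reshape(-1,1,2),K,D).reshape(-1,2)
    z=d[uv[:,1],uv[:,0]]; return (np.c_[p,np.ones(len(p))]*z[:,None]-t)@R
s,p,R=st(); print(p, proj("wrist",[p,p+[.01,0,.0],p+[0,0,.04]]).round(1), cam("wrist")[2].round(3), (-cam("wrist")[2].T@cam("wrist")[3]).round(3))
im,dw=ctrl.get_image("wrist")
uv=[(x,r) for x in (312,330) for r in range(215,262,4)]
for q,w in zip(uv,pts("wrist",uv,dw)): print(q,w.round(3),im[q[1],q[0]])
a,d=ctrl.get_image("side")
u,v=np.meshgrid(range(200,330),range(100,260)); uv=np.c_[u.ravel(),v.ravel()]
P=pts("side",uv,d); m=(abs(P[:,0]-p[0])<.04)&(abs(P[:,1]-p[1])<.03)&(a[uv[:,1],uv[:,0]].max(1)<60)
print(np.percentile(P[m,2],[0,2,10,50]).round(3), uv[m][np.argsort(P[m,2])[:5]])
```

```text
[0.50324845 0.080934   0.02662312] [[318.3 225.1]
 [319.4 211. ]
 [317.8 251.6]] [[ 0.076 -0.997  0.   ]
 [-0.958 -0.073  0.277]
 [-0.276 -0.021 -0.961]] [0.579 0.085 0.222]
(312, 215) [0.51  0.086 0.027] [134 141 147]
(312, 219) [0.507 0.085 0.027] [134 142 147]
(312, 223) [0.504 0.085 0.027] [136 144 149]
(312, 227) [0.502 0.085 0.028] [136 144 150]
(312, 231) [0.512 0.085 0.06 ] [85 87 90]
(312, 235) [0.512 0.085 0.066] [49 51 52]
(312, 239) [0.513 0.085 0.072] [47 48 50]
(312, 243) [0.512 0.084 0.075] [46 47 49]
(312, 247) [0.512 0.084 0.081] [45 46 48]
(312, 251) [0.512 0.084 0.085] [41 43 44]
(312, 255) [0.512 0.084 0.09 ] [41 43 43]
(312, 259) [0.513 0.084 0.094] [39 40 41]
(330, 215) [0.511 0.074 0.027] [226 230 227]
(330, 219) [0.508 0.073 0.027] [227 230 228]
(330, 223) [0.506 0.073 0.029] [231 230 228]
(330, 227) [0.503 0.073 0.027] [231 231 229]
(330, 231) [0.514 0.075 0.063] [48 50 51]
(330, 235) [0.515 0.075 0.07 ] [49 50 53]
(330, 239) [0.513 0.075 0.071] [47 50 52]
(330, 243) [0.513 0.075 0.075] [47 48 49]
(330, 247) [0.513 0.075 0.08 ] [46 47 48]
(330, 251) [0.513 0.076 0.086] [44 45 46]
(330, 255) [0.513 0.076 0.09 ] [43 46 47]
(330, 259) [0.513 0.076 0.093] [41 44 45]
[0.058 0.065 0.139 0.193] [[268 187]
 [271 186]
 [272 186]
 [276 185]
 [275 185]]
```

Depth in the wrist view puts the real fingertips at z≈0.058 m while the reported TCP is 0.027. The fingers end about 31 mm short of the stated TCP. They passed over the rim without touching anything, so I'll back off, go lower and check.

```bash
python3 -m handwheel '[[0,-0.025,0,0,0,0,0],[0,-0.025,0,0,0,0,0],[0,-0.023,0,0,0,0,0],[0,0,0,0,0,0,0],[0,0,0,0.015,0,0,0],[0,0,0,0.015,0,0,0],[0,0,0,0,0,0,0]]'
cat >> h.py <<'E'
def pts(n,uv,d):
    K,D,R,t=cam(n); uv=np.array(uv); p=cv2.undistortPoints(uv.astype(float).reshape(-1,1,2),K,D).reshape(-1,2)
    z=d[uv[:,1],uv[:,0]]; return (np.c_[p,np.ones(len(p))]*z[:,None]-t)@R
E
python3 - <<'E'
from h import *
go([.431,.0753,-.004],4.4)
im,dw=ctrl.get_image("wrist")
uv=[(330,r) for r in range(222,242,2)]
for q,w in zip(uv,pts("wrist",uv,dw)): print(q,w.round(3),im[q[1],q[0]])
E
```

```text
time: 5.88
position: [0.4291, 0.0755, -0.0052]
tool_rot: [-3.138, -0.122, 0.006]
ft_force: [-0.6, 0.8, -0.1]
grip_width: 0.004
grip_force: 0.0
t 5.875 p [ 0.4291  0.0755 -0.0052] yaw 4.44 z [-0.004  0.001 -1.   ] F [-0.6  0.8 -0.1] gw 0.00034572987232397865 0.0
turn z 0.04 shift now-axes [ 0.0019  0.0004 -0.0012]
(330, 222) [0.435 0.068 0.001] [142 200 228]
(330, 224) [0.433 0.068 0.001] [142 201 228]
(330, 226) [0.432 0.068 0.001] [142 202 229]
(330, 228) [0.43  0.068 0.001] [146 205 235]
(330, 230) [0.441 0.07  0.031] [42 53 60]
(330, 232) [0.441 0.07  0.034] [40 46 50]
(330, 234) [0.441 0.07  0.037] [42 48 54]
(330, 236) [0.441 0.07  0.039] [40 47 53]
(330, 238) [0.44 0.07 0.04] [40 47 52]
(330, 240) [0.44  0.07  0.041] [37 46 50]
```

Confirmed: TCP is at -5 mm with no contact and the tips are at about 29 mm. Going 5 mm lower and pushing.

```bash
python3 -m handwheel '[[0,0,0,0.005,0,0,0],[0,0.01,0,0,0,0,0],[0,0.01,0,0,0,0,0],[0,0.008,0,0,0,0,0],[0,0.006,0,0,0,0,0],[0,0.006,0,0,0,0,0],[0,0.006,0,0,0,0,0]]'
python3 -m handwheel '[[0,0.006,0,0,0,0,0],[0,0.006,0,0,0,0,0],[0,0.006,0,0,0,0,0]]'
python3 -m handwheel '[[0,0.005,0,0,0,0,0],[0,0.005,0,0,0,0,0]]'
```

```text
time: 6.8
position: [0.4754, 0.0787, -0.0088]
tool_rot: [3.139, 0.121, -0.005]
ft_force: [-4.0, -0.1, 0.7]
grip_width: 0.008
grip_force: 2.0
time: 7.18
position: [0.4948, 0.0801, -0.0085]
tool_rot: [-3.139, -0.121, 0.0]
ft_force: [-2.3, -0.1, -0.7]
grip_width: 0.005
grip_force: 1.2
time: 7.42
position: [0.5046, 0.0809, -0.0083]
tool_rot: [3.139, 0.121, -0.0]
ft_force: [-2.5, 0.1, -2.3]
grip_width: 0.005
grip_force: 1.2
```

```bash
python3 -m handwheel '[[0,0.004,0,0,0,0,0],[0,0.004,0,0,0,0,0]]'
python3 -m handwheel '[[0,0.003,0,0,0,0,0],[0,0.003,0,0,0,0,0]]'
python3 -m handwheel '[[0,0.003,0,0,0,0,0]]'
python3 -m handwheel '[[0,0.003,0,0,0,0,0]]'
```

```text
time: 7.68
position: [0.5124, 0.0815, -0.0083]
tool_rot: [3.139, 0.121, -0.0]
ft_force: [-2.7, -0.4, -2.2]
grip_width: 0.004
grip_force: 1.3
time: 7.92
position: [0.515, 0.0817, -0.0086]
tool_rot: [3.138, 0.121, -0.011]
ft_force: [-14.4, -1.3, 10.4]
grip_width: 0.004
grip_force: 7.3
time: 8.05
position: [0.5149, 0.0816, -0.0088]
tool_rot: [3.136, 0.121, -0.021]
ft_force: [-22.5, -1.3, 18.5]
grip_width: 0.003
grip_force: 11.4
time: 8.18
position: [0.5147, 0.0816, -0.0089]
tool_rot: [3.135, 0.121, -0.03]
ft_force: [-30.2, -3.0, 26.1]
grip_width: 0.009
grip_force: 15.2
```

```bash
python3 -m handwheel '[[0,-0.02,0,0,0,0,0],[0,-0.025,0,0,0,0,0],[0,0,0,-0.04,0,0,0],[0,0,0,-0.04,0,0,0],[0,0,0,-0.04,0,0,0],[0.087,0.003,0.043,0,0,0,4.4],[0.087,0.003,0.043,0,0,0,4.4],[0.087,0,0.043,0,0,0,0],[0.087,0,0.043,0,0,0,0],[0.087,0,0.043,0,0,0,0],[0.087,0,0,0,0,0,0]]'
python3 - <<'E'
from h import *
go([.4975,-.1363,.1],-4.4)
a,d=ctrl.get_image("top")
cv2.imwrite("pics/t3.png",cv2.resize(a[125:305,205:425],None,fx=3.3,fy=3.3,interpolation=cv2.INTER_CUBIC))
E
```

```text
time: 9.55
position: [0.4796, -0.14, 0.1126]
tool_rot: [3.137, -0.131, 0.005]
ft_force: [0.4, 0.4, 0.4]
grip_width: 0.604
grip_force: 0.0
t 9.55 p [ 0.4796 -0.14    0.1126] yaw -4.77 z [ 0.003 -0.002 -1.   ] F [0.4 0.4 0.4] gw 0.05253280948596109 0.0
turn z -0.37 shift now-axes [ 0.0175 -0.0052  0.0126]
```

View pics/t3.png

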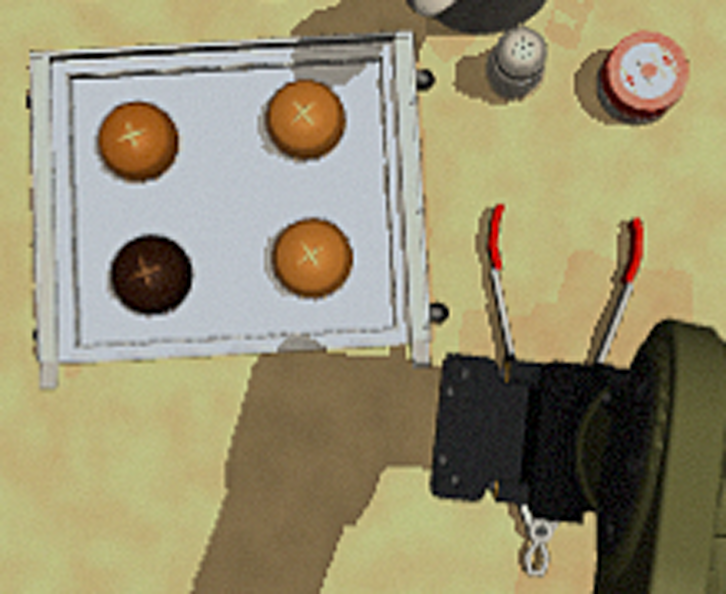

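The tray is home: its back rim meets the rear stop along crop row 50, all four rolls are on it, and the dark roll's cross is at (149,271). I'll descend on the tongs.

```bash
python3 -m handwheel '[[0.087,0.017,-0.005,0,0,0,-0.3],[0.087,0,0,0.03,0,0,0],[0.087,0,0,0.03,0,0,0],[0.087,0,0,0.02,0,0,0],[0.087,0,0,0,0,0,0],[0.087,0,0,0,0,0,0]]'
python3 - <<'E'
from h import *
go([.4975,-.1363,-.028],-4.4)
im,dw=ctrl.get_image("wrist"); cv2.imwrite("pics/w4.png",im); np.save("w4.npy",dw)
E
```

```text
time: 10.35
position: [0.4976, -0.131, 0.033]
tool_rot: [3.139, -0.11, 0.004]
ft_force: [0.3, -0.2, -0.3]
grip_width: 0.999
grip_force: 0.0
t 10.35 p [ 0.4976 -0.131   0.033 ] yaw -4.01 z [ 0.002 -0.001 -1.   ] F [ 0.3 -0.2 -0.3] gw 0.08687640029038989 0.0
turn z 0.39 shift now-axes [0.0002 0.0053 0.061 ]
```

View pics/w4.png

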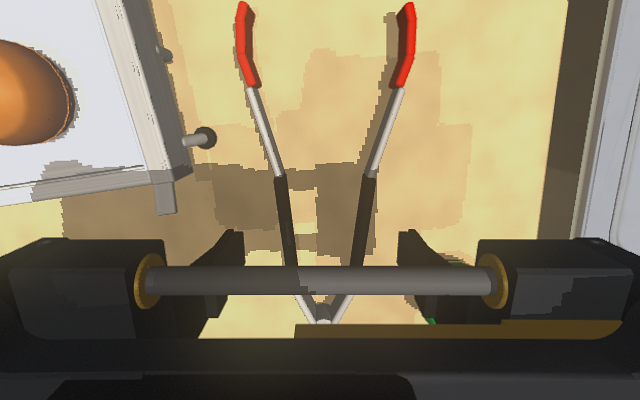

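Wrist view: the fingers at (235,240) and (408,240) straddle the tongs, with the heads at (247,50) and (405,50) and the sleeves below them. I'll refine the tongs' axis from this view.

Run:
```python
from h import *
im=cv2.imread("pics/w4.png"); H,S,V=cv2.split(cv2.cvtColor(im,cv2.COLOR_BGR2HSV))
m=(((H<6)|(H>174))&(S>150)&(V>90)).astype(np.uint8)
n,l,s,ce=cv2.connectedComponentsWithStats(m)
P=[]
for i in range(1,n):
    if s[i,4]>100: P.append(ray("wrist",[ce[i]],.014)[0]); print(ce[i],P[-1].round(4))
hm=np.mean(P[:2],0)
pv=ray("wrist",[(322,307)],.015)[0]; sl=ray("wrist",[(274,177),(376,177),(280,232),(370,232)],.02); print("pivot~",pv.round(4),"sleeves",sl.round(4),"mids",sl[:2].mean(0).round(4),sl[2:].mean(0).round(4))
d=hm-pv; print("heads mid",hm.round(4),"yaw",np.degrees(np.arctan2(d[1],d[0])))
u=d/np.linalg.norm(d); print("grip",(pv+.09*u).round(4))
```

```text
[242.58648649  43.1       ] [ 0.6153 -0.0923  0.014 ]
[408.10451613  43.56258065] [ 0.6076 -0.1957  0.014 ]
pivot~ [ 0.4218 -0.1286  0.015 ] sleeves [[ 0.53   -0.1032  0.02  ]
 [ 0.525  -0.1728  0.02  ]
 [ 0.4896 -0.103   0.02  ]
 [ 0.4849 -0.1676  0.02  ]] mids [ 0.5275 -0.138   0.02  ] [ 0.4872 -0.1353  0.02  ]
heads mid [ 0.6115 -0.144   0.014 ] yaw -4.652509346333299
grip [ 0.5115 -0.1359  0.0145]
```

```bash
python3 -m handwheel '[[0.087,0.003,0.005,0,0,0,0.4],[0.087,0,0,0.025,0,0,0],[0.087,0,0,0.025,0,0,0],[0.087,0,0,0.005,0,0,0],[0.087,0,0,0,0,0,0]]'
python3 -m handwheel '[[0.087,0,0,0.004,0,0,0],[0.087,0,0,0,0,0,0]]'
python3 - <<'E'
from h import *
go([.4975,-.1363,-.028],-4.4)
E
```

```text
time: 11.02
position: [0.4993, -0.1371, -0.0228]
tool_rot: [3.139, -0.124, 0.001]
ft_force: [0.6, -0.1, -0.2]
grip_width: 1.001
grip_force: 0.0
time: 11.28
position: [0.4991, -0.137, -0.0268]
tool_rot: [3.139, -0.123, 0.001]
ft_force: [-0.2, -0.4, -0.5]
grip_width: 0.993
grip_force: 0.0
t 11.275 p [ 0.4991 -0.137  -0.0268] yaw -4.49 z [ 0.001 -0.001 -1.   ] F [-0.2 -0.4 -0.5] gw 0.08641651648024744 0.0
turn z -0.09 shift now-axes [-0.0017 -0.0005  0.0012]
```

```bash
python3 -m handwheel '[[0.052,0,0,0,0,0,0],[0.052,0,0,0,0,0,0],[0.052,0,0,0,0,0,0],[0.052,0,0,0,0,0,0],[0.052,0,0,0,0,0,0]]' 25
python3 -m handwheel '[[0.052,0,0,-0.01,0,0,0],[0.052,0,0,-0.02,0,0,0],[0.052,0,0,-0.03,0,0,0],[0.052,0,0,-0.03,0,0,0],[0.052,0,0,-0.02,0,0,0],[0.052,0,0,0,0,0,0],[0.052,0,0,0,0,0,0]]'
python3 - <<'E'
from h import *
go([.4975,-.1363,.08],-4.4)
im,dw=ctrl.get_image("wrist"); s,ds=ctrl.get_image("side"); np.save("w5.npy",dw); cv2.imwrite("w5full.png",im);cv2.imwrite("s5full.png",s)
cv2.imwrite("pics/w5.png",np.hstack([cv2.resize(im,(400,250)),cv2.resize(s[130:290,180:436],(400,250))]))
E
```

```text
time: 11.9
position: [0.4991, -0.1366, -0.0271]
tool_rot: [-3.139, 0.122, -0.001]
ft_force: [0.6, 0.6, 0.8]
grip_width: 0.617
grip_force: 5.7
time: 12.78
position: [0.4979, -0.1368, 0.0819]
tool_rot: [-3.139, 0.123, 0.002]
ft_force: [-1.0, 0.5, -1.8]
grip_width: 0.603
grip_force: 5.0
t 12.775 p [ 0.4979 -0.1368  0.0819] yaw -4.5 z [-0.001  0.    -1.   ] F [-1.   0.5 -1.8] gw 0.05249280305125038 4.998677149415016
turn z -0.1 shift now-axes [-0.0005 -0.0005  0.0019]
```

View pics/w5.png

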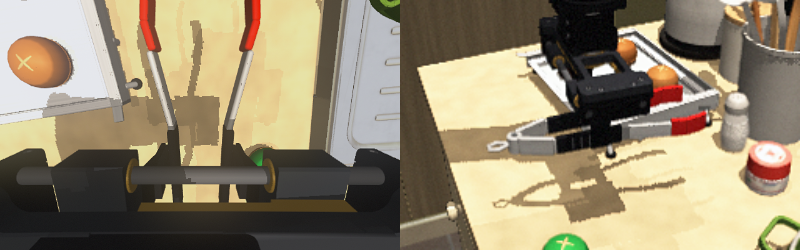

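The tongs are lifted and held roughly level, with the heads at (150,25) and (252,25) in the left panel. I'll measure the heads' height and the dark roll's position, which I can take from the t3 top view.

```bash
cat >> h.py <<'E'
def red(n,im,d):
    H,S,V=cv2.split(cv2.cvtColor(im,cv2.COLOR_BGR2HSV)); m=(((H<6)|(H>174))&(S>150)&(V>80)).astype(np.uint8)
    nn,l,s,ce=cv2.connectedComponentsWithStats(m); out=[]
    for i in range(1,nn):
        if s[i,4]>60:
            v,u=np.nonzero(cv2.erode((l==i).astype(np.uint8),np.ones((3,3)))); P=pts(n,np.c_[u,v],d)
            out.append(P); print(n,s[i],ce[i].round(1),"med",np.median(P,0).round(4),"z5/95",np.percentile(P[:,2],[5,95]).round(4),"x5/95",np.percentile(P[:,0],[5,95]).round(4))
    return out
E
python3 - <<'E'
from h import *
red("wrist",cv2.imread("w5full.png"),np.load("w5.npy"))
a,ds=ctrl.get_image("side"); red("side",a,ds)
f=lambda *a:[((x+.5)/3.3-.5+205,(y+.5)/3.3-.5+125) for x,y in a]
p=lambda n,z,*a:print(n,ray("top",f(*a),z).round(4).tolist())
p("D,A,B,C cross",.068,(149,271),(311,256),(132,135),(304,113))
p("D blob",.049,(151,275))
p("tray F L,R",.037,(60,362),(415,347))
E
```

```text
wrist [ 223    0   26   81 1037] [233.5  39.4] med [ 0.6036 -0.1104  0.1341] z5/95 [0.1329 0.1354] x5/95 [0.5896 0.6162]
wrist [ 392    0   25   80 1074] [405.7  38.2] med [ 0.5983 -0.1816  0.1341] z5/95 [0.133  0.1353] x5/95 [0.5847 0.6107]
side [340 184  21  14 204] [350.3 190.1] med [ 0.6115 -0.1111  0.1233] z5/95 [0.1148 0.1323] x5/95 [0.5943 0.6272]
side [353 201  23  16 240] [364.2 208.8] med [ 0.6012 -0.1829  0.1244] z5/95 [0.1152 0.132 ] x5/95 [0.586  0.6213]
side [402 228  28  17 223] [415.5 238.8] med [ 0.7106 -0.2159  0.0381] z5/95 [0.0321 0.0442] x5/95 [0.6985 0.7334]
D,A,B,C cross [[0.5791, 0.1398, 0.068], [0.5916, 0.0321, 0.068], [0.6707, 0.1552, 0.068], [0.6884, 0.0397, 0.068]]
D blob [[0.578, 0.1419, 0.049]]
tray F L,R [[0.5176, 0.2046, 0.037], [0.5337, -0.039, 0.037]]
```

```bash
python3 -m handwheel '[[0.052,0,0,0,0,0,-4.5],[0.052,0,0,0,0,0,-4.4],[0.052,-0.002,-0.03,0,0,0,0],[0.052,-0.002,-0.04,0,0,0,0],[0.052,-0.002,-0.04,0,0,0,0],[0.052,-0.002,-0.04,0,0,0,0],[0.052,-0.001,-0.04,0,0,0,0],[0.052,-0.001,-0.04,0,0,0,0],[0.052,0,-0.03,0,0,0,0],[0.052,0,0,0,0,-2,0],[0.052,0,0,0,0,-2,0],[0.052,0,0,0,0,0,0]]'
python3 - <<'E'
from h import *
go([.466,.131,.08],4.4)
im,dw=ctrl.get_image("wrist"); red("wrist",im,dw); cv2.imwrite("pics/w6.png",im)
a,ds=ctrl.get_image("side"); red("side",a,ds)
a,ds=ctrl.get_image("top"); red("top",a,ds)
E
```

```text
time: 14.42
position: [0.4688, 0.1219, 0.0819]
tool_rot: [3.136, 0.121, -0.112]
ft_force: [-1.0, 0.2, -1.4]
grip_width: 0.6
grip_force: 5.0
t 14.425 p [0.4688 0.1219 0.0819] yaw 4.42 z [-0.071 -0.004 -0.997] F [-1.   0.2 -1.4] gw 0.052159378510167984 5.000522956252098
turn z 0.02 shift now-axes [-0.0019 -0.0093  0.0021]
wrist [ 224    0   25   81 1042] [233.9  39.4] med [0.5717 0.1645 0.1272] z5/95 [0.1257 0.1286] x5/95 [0.5584 0.5848]
wrist [ 392    0   25   80 1061] [405.7  38.2] med [0.5781 0.0932 0.1272] z5/95 [0.1258 0.1286] x5/95 [0.564  0.5902]
side [280 140  17  11 142] [287.4 144.3] med [0.5784 0.1648 0.115 ] z5/95 [0.106  0.1236] x5/95 [0.5603 0.595 ]
side [291 149  17  12 151] [299.1 154.7] med [0.5805 0.0923 0.1156] z5/95 [0.1086 0.1236] x5/95 [0.5656 0.5994]
side [403 228  27  17 216] [415.9 238.9] med [ 0.7113 -0.2165  0.0377] z5/95 [0.0316 0.0445] x5/95 [0.6983 0.733 ]
top [231 193   5  22  63] [232.9 204. ] med [0.5748 0.1647 0.1258] z5/95 [0.1236 0.1276] x5/95 [0.563  0.5928]
```

View pics/w6.png

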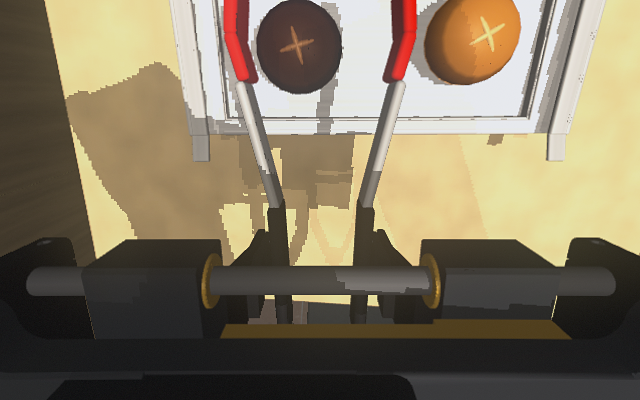

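The wrist view shows the roll's cross at (296,45) between the heads at (240,40) and (405,40), with the tongs left of the roll's centre line. I'll measure the offset.

Run:
```python
from h import *
im,dw=ctrl.get_image("wrist")
print("cross w",ray("wrist",[(296,45)],.0675).round(4))
H,S,V=cv2.split(cv2.cvtColor(im,cv2.COLOR_BGR2HSV))
u,v=np.meshgrid(range(250,350),range(0,100)); uv=np.c_[u.ravel(),v.ravel()]; P=pts("wrist",uv,dw)
m=(P[:,2]>.055)&(P[:,2]<.08)&(im[uv[:,1],uv[:,0]].max(1)<120); Q=P[m]
print(len(Q),np.percentile(Q[:,2],99),"top",np.median(Q[Q[:,2]>np.percentile(Q[:,2],80)],0).round(4),"y range",np.percentile(Q[:,1],[2,98]).round(4))
a,ds=ctrl.get_image("side"); cv2.imwrite("s6.png",a)
# sphere fit of domed upper part: x,y centre
A=np.c_[2*Q,np.ones(len(Q))]; c=np.linalg.lstsq(A,(Q**2).sum(1),rcond=None)[0]; print("sphere centre",c[:3].round(4))
```

```text
cross w [[0.5774 0.1429 0.0675]]
5835 0.07025505111714345 top [0.5775 0.1427 0.0689] y range [0.1191 0.1655]
sphere centre [0.5776 0.1427 0.0396]
```

```bash
python3 -m handwheel '[[0.052,-0.003,-0.013,0,0,0,0],[0.052,0,0,0,0,0,0],[0.052,0.001,0,0.014,0,0,0],[0.052,0.001,0,0.014,0,0,0],[0.052,0,0,0,0,0,0],[0.052,0,0,0,0,0,0]]'
python3 - <<'E'
from h import *
go([.466,.131,.08],4.4)
im,dw=ctrl.get_image("wrist"); red("wrist",im,dw); 
a,ds=ctrl.get_image("side"); red("side",a,ds)
E
```

```text
time: 15.42
position: [0.4648, 0.1344, 0.0546]
tool_rot: [3.135, 0.121, -0.11]
ft_force: [-0.4, 0.7, -1.8]
grip_width: 0.598
grip_force: 5.0
t 15.425 p [0.4648 0.1344 0.0546] yaw 4.41 z [-0.07  -0.005 -0.998] F [-0.4  0.7 -1.8] gw 0.052037716022345526 5.000745356082916
turn z 0.01 shift now-axes [-0.0009  0.0035 -0.0254]
wrist [ 223    0   26   81 1026] [233.7  39.3] med [0.5683 0.1772 0.1002] z5/95 [0.0988 0.1017] x5/95 [0.5551 0.5814]
wrist [ 392    0   25   80 1046] [405.6  38.5] med [0.5744 0.1059 0.1003] z5/95 [0.0987 0.1017] x5/95 [0.5606 0.5869]
side [277 147  17  11 133] [284.9 151.8] med [0.5745 0.1771 0.0889] z5/95 [0.0818 0.0969] x5/95 [0.5567 0.5923]
side [288 157  17  12 150] [296.3 162.8] med [0.5765 0.1051 0.0887] z5/95 [0.0802 0.0962] x5/95 [0.562  0.5964]
side [402 228  28  17 221] [415.7 238.9] med [ 0.712  -0.2159  0.0379] z5/95 [0.0316 0.0436] x5/95 [0.6986 0.7341]
```

```bash
python3 -m handwheel '[[0.052,0.001,0,0.013,0,0,0],[0.052,0.001,0,0.013,0,0,0],[0.052,0,0,0.012,0,0,0],[0.052,0,0,0,0,0,0]]'
python3 - <<'E'
from h import *
go([.466,.131,.08],4.4)
im,dw=ctrl.get_image("wrist"); red("wrist",im,dw); cv2.imwrite("pics/w7.png",im)
E
```

```text
time: 16.02
position: [0.4628, 0.1341, 0.0154]
tool_rot: [3.134, 0.121, -0.114]
ft_force: [0.8, -0.2, -2.0]
grip_width: 0.602
grip_force: 5.0
t 16.025 p [0.4628 0.1341 0.0154] yaw 4.43 z [-0.073 -0.006 -0.997] F [ 0.8 -0.2 -2. ] gw 0.052393846247278025 5.000513345003128
turn z 0.03 shift now-axes [-0.0018  0.0033 -0.0647]
wrist [ 224    0   25   81 1064] [233.8  38.8] med [0.5673 0.177  0.0615] z5/95 [0.0602 0.063 ] x5/95 [0.5537 0.5797]
wrist [ 392    0   25   80 1086] [405.7  38.5] med [0.573  0.1059 0.0616] z5/95 [0.0601 0.063 ] x5/95 [0.5589 0.5852]
```

View pics/w7.png

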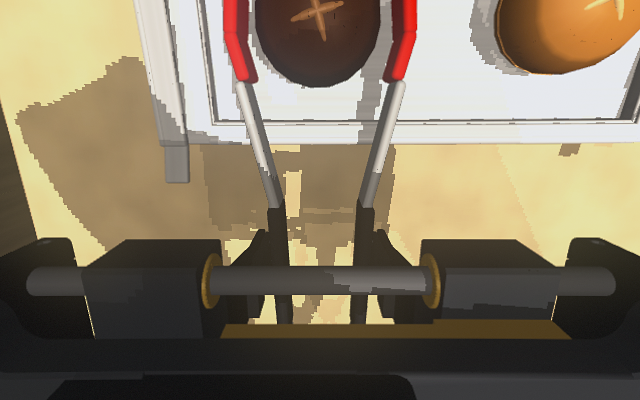

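The heads at columns 245 and 395 straddle the dark roll, which spans 256 to 379, evenly and at mid-height. I'll close at 25 N.

```bash
python3 -m handwheel '[[0.046,0,0,0,0,0,0],[0.03,0,0,0,0,0,0],[0.03,0,0,0,0,0,0],[0.03,0,0,0,0,0,0],[0.03,0,0,0,0,0,0],[0.03,0,0,0,0,0,0]]' 25
python3 -m handwheel '[[0.03,-0.001,0,-0.01,0,0,0],[0.03,-0.001,0,-0.02,0,0,0],[0.03,-0.002,0,-0.02,0,0,0],[0.03,0,0,0,0,0,0]]'
```

```text
time: 16.82
position: [0.4646, 0.1344, 0.017]
tool_rot: [3.135, 0.121, -0.108]
ft_force: [0.5, 0.1, -0.5]
grip_width: 0.53
grip_force: 25.0
time: 17.32
position: [0.4649, 0.1346, 0.0685]
tool_rot: [3.135, 0.12, -0.105]
ft_force: [1.1, -0.6, -1.7]
grip_width: 0.526
grip_force: 25.0
```

Width is 46 mm at 25 N, so the tongs are closed on the roll. I'll lift further and check.

```bash
python3 -m handwheel '[[0.03,-0.002,0,-0.025,0,0,0],[0.03,-0.002,0,-0.03,0,0,0],[0.03,-0.002,0,-0.03,0,0,0],[0.03,-0.001,0,-0.02,0,0,0],[0.03,0,0,0,0,0,0],[0.03,0,0,0,0,0,0],[0.03,0,0,0,0,0,0],[0.03,0,0,0,0,0,0]]'
python3 - <<'E'
from h import *
go([.466,.131,.08],4.4)
im,dw=ctrl.get_image("wrist"); red("wrist",im,dw)
s,ds=ctrl.get_image("side"); t,dt=ctrl.get_image("top")
cv2.imwrite("pics/f8.png",np.vstack([cv2.resize(s[90:290,200:440],(480,400))[:,:],cv2.resize(im,(480,200))]) if 0 else np.hstack([cv2.resize(s[90:270,200:416],(400,333)),cv2.resize(t[125:290,200:398],(400,333))]))
u,v=np.meshgrid(range(250,330),range(110,200)); uv=np.c_[u.ravel(),v.ravel()]; P=pts("side",uv,ds)
m=(abs(P[:,0]-.577)<.035)&(abs(P[:,1]-.142)<.035)&(P[:,2]>.06); print("object z range over the place",np.percentile(P[m,2],[1,99]).round(3))
E
```

```text
time: 18.32
position: [0.4635, 0.1342, 0.1714]
tool_rot: [3.135, 0.121, -0.112]
ft_force: [0.6, -0.2, -1.2]
grip_width: 0.524
grip_force: 25.0
t 18.325 p [0.4635 0.1342 0.1714] yaw 4.42 z [-0.071 -0.005 -0.997] F [ 0.6 -0.2 -1.2] gw 0.04560667085167981 24.98860001564026
turn z 0.02 shift now-axes [0.0087 0.0034 0.091 ]
wrist [ 238    0   30   82 1534] [250.8  38.6] med [0.5682 0.1703 0.2157] z5/95 [0.2058 0.2176] x5/95 [0.555 0.581]
wrist [ 379    0   23   80 1186] [390.8  36.1] med [0.5733 0.1116 0.2161] z5/95 [0.2143 0.2177] x5/95 [0.5589 0.5857]
object z range over the place [0.181 0.218]
```

View pics/f8.png

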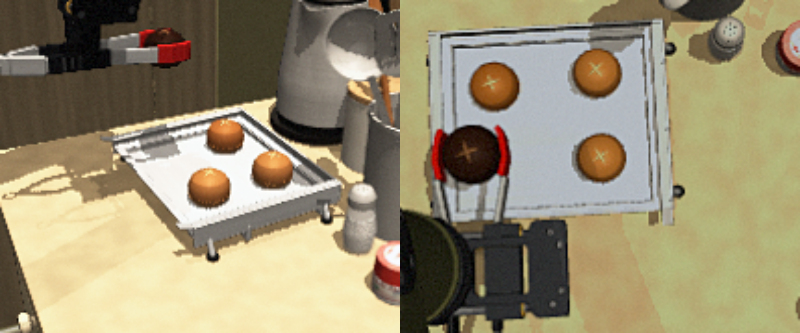

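The left panel shows the dark roll in the red heads at (165,35), about 14 cm above the tray. The right panel shows the three pale rolls on the tray, which is still home. The shaker and the pot haven't moved.

```bash
python3 -c "
from bench import ctrl
print(ctrl.close_job())"
```

```text
the job is handed in; nothing more can be done
None
```

I've handed the job in: the tray is home against the rear stop with the three pale rolls on it, the dark roll is held still in the tongs about 14 cm above it, and the salt shaker and cream pot are where they were; a first push passed over the tray rim without contact because the fingers end about 31 mm short of the stated TCP, and no verdict came back.

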